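# Prime the amber perfume bottle and rack it

## Robot

A 7-joint arm with a two-finger parallel gripper is mounted at the origin on the work surface. World frame = base frame: x ahead of the robot, y to its left, z up, the work surface at z = 0. Lengths are in m, angles in rad, forces in N, time in s.
With the tool pointing down it reaches from about 0.4 to 0.875 m from the base axis. Payload 19.3 kg.
Tool frame: the origin (TCP) lies where the fingers leave the gripper's body, on its centre line; the fingertips stand bot.tip_reach ahead of it and the grasp point (between the pads) lies 54 mm ahead of it (bot.tip_reach is the distance from the TCP to the fingertips, in m); z points along the fingers, y is the line along which they close (so a half turn about z gives the same grasp; the last joint's range is limited). The gripper opens to 85 mm and grips with 20 to 120 N. Pads are 22 mm wide; open, the fingers measure 114 mm over their backs; the gripper's body (76 mm by 85 mm) begins 54 mm behind the grasp point. The pads swing forward as they close: fully open they stand 13 mm farther back than shut.
Start: joints at [1.163, 0.521, -0.036, 1.599, 0.021, 1.021, -0.113], TCP at [0.207, -0.59, 0.304] pointing down, gripper open.
Joint ranges: [-2.91, 2.91], [-0.3, 2.13], [-1.5, 1.42], [0.17, 2.43], [-1.26, 4.41], [0.16, 1.93], [-2.52, 2.52]. Speed limits (rad/s): [1.89, 1.89, 2.39, 2.39, 3.01, 3.01, 3.01].

## Interface

Orientations are given as [roll, pitch, yaw] about the fixed x, y, z axes, in that order (R = Rz(yaw) Ry(pitch) Rx(roll)).
In Python, from workcell import bot gives the robot as it stands. The module is installed in compiled form; this text tells all that it offers.
- The arm moves only by the shell command python3 -m jog 'ROWS' [FORCE]. ROWS is JSON, a list that holds one entry, the list of rows, each a list of 7 numbers: the shift along the tool's x, y, z in mm, then the turn, a rotation vector about the tool's x, y, z in rad, then the opening, from 0 (shut) to 1 (fully open). In form: [[[tx, ty, tz, wx, wy, wz, fingers], ...]]. A call has 1 to 5 rows; each row shifts and turns the commanded pose from where the row before left it, along the tool's axes as they then stand; what a row does not reach is not made up. A row lasts 1/10 s, in which the tool goes at most 50 mm and 8.59 degrees, less where a joint would pass 70% of its speed; a pose out of reach is approached as far as the arm can. A call is refused whole if a number of a shift passes 50 or a number of a turn 0.15, either way. A call with a gripper value outside its range is refused whole. The fingers move at their own pace and stop on an object; FORCE is the grip in N (left out, the last holds). Time passes only in rows, so rows that do not move let the fingers close. It gives the time, the measured TCP pose, the force, the opening and the grip force at its end, in the units of the state.
- bot.observe(): the state, without advancing time (a new reading comes with each control period).
- bot.grab_frame(name): name is "side" or "top" or "wrist"; returns a dict with "img" (480x640x3 uint8, red, green, blue), "intrinsics" (3x3 intrinsics, pixels), "R" (3x3) and "t" (3): a world point X has camera coordinates R X + t; the wrist camera has in their place "tool_from_camera" (4x4, takes a point from camera to tool coordinates, whose origin is the TCP and whose axes are the flange's). Camera axes: x right, y down, z forward; pixel columns grow to the right and rows downward; lengths in m; the calibration is good to about 2 mm. A picture is of the moment at which its call begins: read the wrist's pose just before it. There is no depth.
- bot.job_done(): hands the job in; it is judged then, once.
Trained networks look in a picture, given as the dict that the camera call returned (one of the last four; its "shot" number tells which), for a name from the list of things; names that differ only in an ending like _2 or _b are one class to them, and where a whole thing is asked for, a point or a joint stands for the part that bears it (a point fixed in the world has none). Each returns a list of dicts, best first, with "conf" (0 to 1); they miss things now and then, are a little off and sometimes report something else, mostly with a low value. They report only what shows in the picture. A call takes as long as a camera call.
- bot.trace(query, picture): "region" (480x640 bool, what is visible of it).
- bot.spot_point(query, picture): "xyz" ([x, y, z] in m, in world coordinates, good to about 4 mm: a listed point, or the origin of a listed thing).
The state is a dict: "clock": time; "qpos": joint angles; "qd": joint speeds; "joint_efforts": joint torques, N m; "position": TCP position; "tool_rot": TCP orientation; "force": force on the tool from outside, world axes, zero at the start; "moment": the same for the moment, N m; "grip_width": finger opening in m; "finger_force": force on a finger pad.
Only numpy, scipy, OpenCV 4.12 (cv2) and the standard library are available. Lean on these libraries where they do the work, as an engineer would, in place of code of your own. Each camera call takes 0.05 s, during which the arm holds its last target. There are 200 camera calls.

## Task

Take the amber perfume bottle out of the grey tray and stand it upright in the middle of the round blue test pad, then press its spray head fully down to the stop once it stands there on its own. After the head has sprung back, stand the bottle fully down in the free part of the plywood rack's lane, lengthwise between the walls. Carry the bottle by its glass, never by the spray head, and leave the other bottles standing where they are.

Things in the scene. Friction and masses are not known exactly. Their poses are not given: they have to be found in the camera images.
- amber_mid (a point): The bottle to prime: amber glass block, black label, 34 mm deep (x) x 52 mm wide (y) x 74 mm tall, 0.2 to 0.33 kg, with steel collar and black spray head, 102 mm tall in all. Point: centre of the glass, 37 mm above the underside; z up. It starts upright in one of three places of the tray's row, 10 mm from its neighbours along its y axis; its broad faces (+x, -x) are free.
- pump_top (a point): Centre of the flat top of the amber bottle's spray head (a black cylinder 22 mm across and 20 mm tall on the bottle's axis); 65 mm above amber_mid at rest. It moves down with the head.
- pump (a joint): Spray head stroke in m: 0 up at rest, 0.008 fully down at its stop. A spring pushes it back up: it starts to move at about 3.5 N and takes about 9 N to hold at the stop.
- green_mid (a point): Bystander in the tray: green glass bottle of the same shape and size as the amber one (34 x 52 x 74 mm glass, 102 mm tall with its black head). The point is at the centre of the glass, 37 mm above its underside; x is across its 34 mm depth, y along its 52 mm width, z up.
- pale_mid (a point): Bystander in the tray: clear glass bottle of the same shape and size as the amber one (34 x 52 x 74 mm glass, 102 mm tall with its black head). The point is at the centre of the glass, 37 mm above its underside; x is across its 34 mm depth, y along its 52 mm width, z up.
- racked_mid (a point): Bystander already in the rack's lane, near the -y end: green glass bottle of the same shape and size as the amber one (34 x 52 x 74 mm glass, 102 mm tall with its black head). The point is at the centre of the glass, 37 mm above its underside; x is across its 34 mm depth, y along its 52 mm width, z up.
- tray: Fixed grey tray, 80 mm (x) x 210 mm (y), in which the three bottles stand in a row along its y axis, 62 mm apart. Origin at the centre of its underside; the floor is 8 mm up, a 4 mm thick lip on the two long sides rises to 14 mm.
- rack: Fixed plywood rack: two upright walls, 10 mm thick and 260 mm long, form one straight lane 44 mm wide, open at the top and both ends. The walls rise 72 mm above the lane's floor and 78 mm above the table. Origin at the centre of its underside.
- pad_top (a point): Fixed round blue test pad with a white paper disc, 130 mm across, 6 mm thick. The point is the centre of its top face.
- lane (a point): Centre of the floor of the plywood rack's lane, 6 mm above the table; y along the lane, x across it, z up. The part of the lane from y = -45 to +130 mm is free; the racked bottle's centre is between y = -95 and -75 mm. A bottle fits only with its 52 mm width along the lane, either way round.

How it is judged:
By the outcome, as a careful person would: the job done as asked, in the order asked, and still so for the second after the job is handed in, with the robot touching nothing.
It also fails if it takes over 69 s, if anything falls off the work surface, if the arm or the gripper's body presses on something with over 40 N, if the wrist force passes 120 N, or if a joint passes its speed limit or range.

## Working session

There is one attempt and no reset: what is moved stays moved. The work goes in short steps, Python scripts to look and compute and a shell command to move; the robot and the scene stay as the last step left them, time stands still between calls to the robot, and variables do not carry over. Pictures are saved under pics/ and viewed, at most 10 in all, crops included, and the job is handed in when it is done.

```bash
mkdir -p pics; cat > h.py <<'E'
import numpy as np, cv2
from workcell import bot
from scipy.spatial.transform import Rotation as Ro
def pose():
    s=bot.observe(); return np.array(s['position']), Ro.from_euler('xyz',s['tool_rot']) 
def st():
    s=bot.observe(); print('t',round(s['clock'],2),'p',np.round(s['position'],4),'rot',np.round(s['tool_rot'],4),'F',np.round(s['force'],1),'w',round(s['grip_width'],4),'ff',np.round(s['finger_force'],1),'q',np.round(s['qpos'],2))
def save(n,f): cv2.imwrite('pics/'+n,cv2.cvtColor(f['img'],cv2.COLOR_RGB2BGR))
E
python3 - <<'E'
from h import *
st(); print(bot.tip_reach, bot.observe()['tool_rot'])
for c in ['top','side']:
    f=bot.grab_frame(c); save(c+'1.png',f)
    if c=='top': print(f['intrinsics'],f['R'],f['t'])
    for q in ['amber_mid','green_mid','pale_mid','racked_mid','tray','rack','pad_top','lane','pump_top']:
        print(c,q,[(np.round(d['xyz'],4),round(d['conf'],2)) for d in bot.spot_point(q,f)][:2])
E
```

```text
t 0.0 p [ 0.207  -0.5894  0.3033] rot [-3.1404e+00  1.0000e-04  3.3780e-01] F [-0.1 -0.1 -0.1] w 0.0853 ff 0.0 q [ 1.16  0.52 -0.04  1.6   0.02  1.02 -0.11]
0.0726 [-3.14039371e+00  5.36887401e-05  3.37794884e-01]
[[604.14601635   0.         325.60177955]
 [  0.         604.14601635 243.71468375]
 [  0.           0.           1.        ]] [[-0.02475135 -0.99947495  0.02090928]
 [-0.99610406  0.02288621 -0.08516413]
 [ 0.08464088 -0.02293575 -0.99614752]] [-0.0116096   0.54158049  1.24336028]
top amber_mid [(array([0.4973, 0.3381, 0.0428]), 0.56), (array([0.4932, 0.3404, 0.1118]), 0.56)]
top green_mid [(array([0.4786, 0.2182, 0.0484]), 0.59)]
top pale_mid [(array([0.4866, 0.2809, 0.0436]), 0.93)]
top racked_mid [(array([ 0.519 , -0.3134,  0.045 ]), 0.68), (array([0.497 , 0.3394, 0.0433]), 0.53)]
top tray [(array([0.4863, 0.2731, 0.0047]), 0.97)]
top rack [(array([ 5.028e-01, -2.339e-01, -4.000e-04]), 0.93), (array([ 0.5187, -0.3149,  0.044 ]), 0.19)]
top pad_top [(array([ 0.6053, -0.0095,  0.0086]), 0.82)]
top lane [(array([ 0.5002, -0.2354,  0.0027]), 0.63)]
top pump_top [(array([0.4936, 0.3403, 0.1114]), 0.5)]
side amber_mid [(array([0.4906, 0.3409, 0.0407]), 0.78)]
side green_mid [(array([0.4797, 0.216 , 0.0415]), 0.78)]
side pale_mid [(array([0.484 , 0.2741, 0.0477]), 0.91)]
side racked_mid []
side tray [(array([0.4793, 0.2119, 0.0395]), 0.66), (array([0.4848, 0.2773, 0.0031]), 0.56)]
side rack [(array([ 0.4982, -0.2333, -0.0018]), 0.76), (array([ 4.860e-01,  2.759e-01, -1.000e-04]), 0.25)]
side pad_top [(array([ 0.6099, -0.0117,  0.0064]), 0.97)]
side lane [(array([ 0.4992, -0.2341,  0.0036]), 0.76), (array([0.4859, 0.2755, 0.004 ]), 0.59)]
side pump_top [(array([0.4908, 0.3374, 0.1106]), 0.74)]
```

View pics/top1.png

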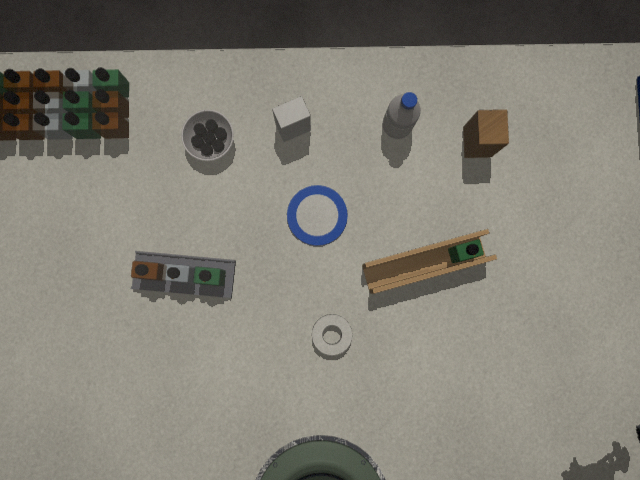

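View pics/side1.png

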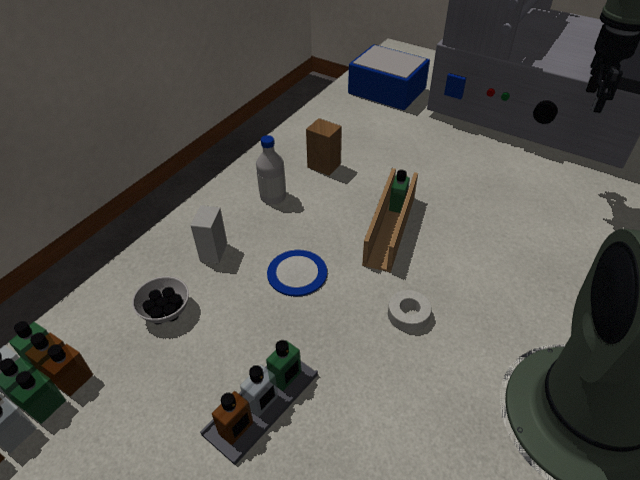

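The top view shows the amber bottle at the left end of the tray (147,270), the pad at (317,215), and the rack around (430,260) with the racked green bottle at (467,250). The network positions agree with this.

```bash
cat >> h.py <<'E'
def plan(wps):
    """wps: list of (x,y,z,yaw,nrows) ; prints rows in tool axes, tool kept pointing down"""
    p,R=pose(); out=[]
    for x,y,z,yaw,n in wps:
        p1=np.array([x,y,z]); T=Ro.from_euler('xyz',[np.pi,0,yaw]); w=(R.inv()*T).as_rotvec()
        for k in range(n):
            d=R.inv().apply((p1-p)/n)*1000
            out.append([round(v) if n>1 else round(v,1) for v in d]+[round(v,3) for v in w/n]); R=R*Ro.from_rotvec(w/n)
        p=p1
    for i,o in enumerate(out): print(o)
def back(f,uv,z):
    K,Rm,t=[np.array(f[k]) for k in('intrinsics','R','t')]
    d=(np.linalg.inv(K)@np.c_[uv,np.ones(len(uv))].T); c=-Rm.T@t; D=Rm.T@d
    return (c[:,None]+D*((z-c[2])/D[2])).T
E
python3 - <<'E'
from h import *
f=bot.grab_frame('top')
for q,z in [('tray',.012),('rack',.078),('amber_mid',.08),('racked_mid',.08)]:
    r=bot.trace(q,f)
    if not r: print(q,'none');continue
    m=r[0]['region'].astype(np.uint8); c=max(cv2.findContours(m,0,2)[0],key=cv2.contourArea)
    W=back(f,cv2.convexHull(c)[:,0].astype(float),z)[:,:2]
    (cx,cy),sz,a=cv2.minAreaRect((W*1000).astype(np.float32)); print(q,round(r[0]['conf'],2),cx,cy,sz,a)
plan([(.5,-.3,.30,.7,9),(.48,.30,.30,1.47,12)])
E
```

```text
tray 0.55 485.6079406738281 275.21875 (210.3174591064453, 83.63861083984375) 83.61811828613281
rack 0.59 497.1835021972656 -229.39425659179688 (65.14945220947266, 266.9543151855469) 13.790230751037598
amber_mid 0.78 491.47662353515625 332.6988525390625 (61.260353088378906, 33.440956115722656) 82.91072082519531
racked_mid 0.91 514.8023071289062 -303.40057373046875 (36.97337341308594, 68.2399673461914) 12.636046409606934
[41, -20, 0, np.float64(0.0), np.float64(-0.0), np.float64(-0.04)]
[42, -18, 0, np.float64(0.0), np.float64(-0.0), np.float64(-0.04)]
[43, -16, 0, np.float64(0.0), np.float64(-0.0), np.float64(-0.04)]
[43, -14, 0, np.float64(0.0), np.float64(-0.0), np.float64(-0.04)]
[44, -13, 0, np.float64(0.0), np.float64(-0.0), np.float64(-0.04)]
[44, -11, 0, np.float64(0.0), np.float64(-0.0), np.float64(-0.04)]
[45, -9, 0, np.float64(0.0), np.float64(-0.0), np.float64(-0.04)]
[45, -7, 0, np.float64(0.0), np.float64(-0.0), np.float64(-0.04)]
[45, -5, 0, np.float64(0.0), np.float64(-0.0), np.float64(-0.04)]
[31, -39, 0, np.float64(-0.0), np.float64(0.0), np.float64(-0.064)]
[33, -37, 0, np.float64(-0.0), np.float64(0.0), np.float64(-0.064)]
[36, -35, 0, np.float64(-0.0), np.float64(0.0), np.float64(-0.064)]
[38, -33, 0, np.float64(-0.0), np.float64(0.0), np.float64(-0.064)]
[40, -30, 0, np.float64(-0.0), np.float64(0.0), np.float64(-0.064)]
[42, -28, 0, np.float64(-0.0), np.float64(0.0), np.float64(-0.064)]
[43, -25, 0, np.float64(-0.0), np.float64(0.0), np.float64(-0.064)]
[45, -22, 0, np.float64(-0.0), np.float64(0.0), np.float64(-0.064)]
[46, -19, 0, np.float64(-0.0), np.float64(0.0), np.float64(-0.064)]
[47, -16, 0, np.float64(-0.0), np.float64(0.0), np.float64(-0.064)]
[48, -13, 0, np.float64(-0.0), np.float64(0.0), np.float64(-0.064)]
[49, -10, 0, np.float64(-0.0), np.float64(0.0), np.float64(-0.064)]
```

```bash
python3 -m jog '[[[41,-20,0,0,0,-0.04,1],[42,-18,0,0,0,-0.04,1],[43,-16,0,0,0,-0.04,1],[43,-14,0,0,0,-0.04,1],[44,-13,0,0,0,-0.04,1]]]'
python3 -m jog '[[[44,-11,0,0,0,-0.04,1],[45,-9,0,0,0,-0.04,1],[45,-7,0,0,0,-0.04,1],[45,-5,0,0,0,-0.04,1],[31,-39,0,0,0,-0.064,1]]]'
python3 -m jog '[[[33,-37,0,0,0,-0.064,1],[36,-35,0,0,0,-0.064,1],[38,-33,0,0,0,-0.064,1],[40,-30,0,0,0,-0.064,1],[42,-28,0,0,0,-0.064,1]]]'
python3 -m jog '[[[43,-25,0,0,0,-0.064,1],[45,-22,0,0,0,-0.064,1],[46,-19,0,0,0,-0.064,1],[47,-16,0,0,0,-0.064,1],[48,-13,0,0,0,-0.064,1]]]'
python3 - <<'E'
from h import *
st()
E
```

```text
clock: 1.75
position: [0.3702, -0.4276, 0.3041]
tool_rot: [3.141, 0.0, 0.539]
force: [1.4, -0.4, 0.8]
grip_width: 0.0854
finger_force: 0.0
clock: 2.25
position: [0.501, -0.2507, 0.3035]
tool_rot: [3.141, -0.001, 0.764]
force: [-0.4, 0.4, -0.5]
grip_width: 0.0856
finger_force: 0.0
clock: 2.75
position: [0.4899, -0.0005, 0.3042]
tool_rot: [3.141, -0.0, 1.084]
force: [0.9, 0.8, 0.6]
grip_width: 0.0857
finger_force: 0.0
clock: 3.25
position: [0.482, 0.2483, 0.3042]
tool_rot: [3.141, -0.0, 1.404]
force: [1.9, -1.5, 0.1]
grip_width: 0.0853
finger_force: 0.0
t 3.25 p [0.482  0.2483 0.3042] rot [ 3.141e+00 -2.000e-04  1.404e+00] F [ 1.9 -1.5  0.1] w 0.0853 ff 0.0 q [-0.19  0.43 -0.53  1.8   0.26  0.98 -0.99]
```

```bash
cat >> h.py <<'E'
def wrist():
    p,R=pose(); f=bot.grab_frame('wrist'); M=np.array(f['tool_from_camera'])
    Rw=R.as_matrix()@M[:3,:3]; c=R.as_matrix()@M[:3,3]+p
    f['WR']=Rw.T; f['Wt']=-Rw.T@c; return f
def backw(f,uv,z):
    return back(dict(intrinsics=f['intrinsics'],R=f['WR'],t=f['Wt']),uv,z)
E
python3 - <<'E'
from h import *
f=wrist(); save('w1.png',f)
for q in ['amber_mid','green_mid','pale_mid','pump_top','tray']:
    print(q,[(np.round(d['xyz'],4),round(d['conf'],2)) for d in bot.spot_point(q,f)][:2])
E
```

```text
amber_mid []
green_mid []
pale_mid []
pump_top [(array([0.4942, 0.3388, 0.1062]), 0.59)]
tray []
```

View pics/w1.png

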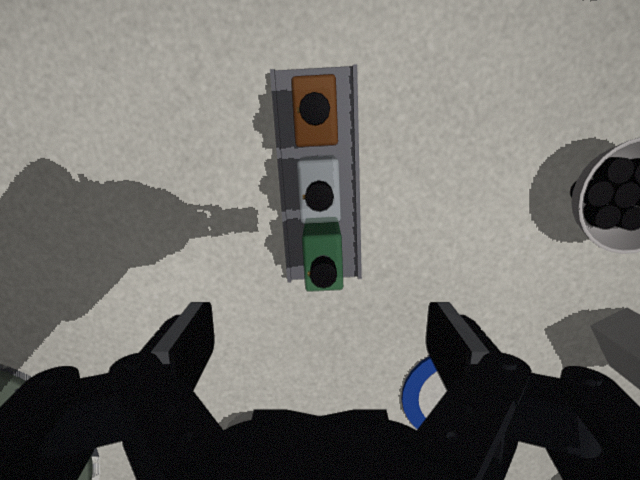

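The wrist view shows amber at the top of the row (head at 314,108), then pale (319,195) and green (323,271).

```bash
python3 - <<'E'
from h import *
f=wrist()
print('heads',np.round(backw(f,[(314.5,108.5),(319,195.5),(323,271.5)],.110),4))
L=backw(f,[(355.5,66),(359.5,277)],.014)[:,:2]; print('tray lip',L, np.arctan2(-(L[0]-L[1])[0],(L[0]-L[1])[1]))
C=backw(f,[(292.5,78),(295.5,143),(336,78),(338,143)],.082)[:,:2]; print(C)
r=bot.trace('amber_mid',f)
if r:
    m=r[0]['region'].astype(np.uint8); c=max(cv2.findContours(m,0,2)[0],key=cv2.contourArea)
    print(r[0]['conf'],cv2.boundingRect(c),cv2.minAreaRect((backw(f,c[:,0].astype(float),.082)[:,:2]*1000).astype(np.float32)))
E
```

```text
heads [[0.4936 0.3346 0.11  ]
 [0.4863 0.2745 0.11  ]
 [0.4791 0.2149 0.11  ]]
tray lip [[0.53683764 0.37111987]
 [0.51136428 0.1657275 ]] -0.1233928285418393
[[0.48113289 0.36055541]
 [0.47444935 0.31411388]
 [0.51320484 0.35498353]
 [0.50731067 0.30840543]]
```

```bash
python3 - <<'E'
from h import *
plan([(.494,.337,.22,1.446,3),(.494,.337,.117,1.446,5)])
E
```

```text
[31, -1, 28, np.float64(0.0), np.float64(0.0), np.float64(-0.015)]
[31, -1, 28, np.float64(0.0), np.float64(0.0), np.float64(-0.015)]
[31, -1, 28, np.float64(0.0), np.float64(0.0), np.float64(-0.015)]
[0, 0, 21, np.float64(-0.0), np.float64(-0.0), np.float64(0.0)]
[0, 0, 21, np.float64(-0.0), np.float64(-0.0), np.float64(0.0)]
[0, 0, 21, np.float64(-0.0), np.float64(-0.0), np.float64(0.0)]
[0, 0, 21, np.float64(-0.0), np.float64(-0.0), np.float64(0.0)]
[0, 0, 21, np.float64(-0.0), np.float64(-0.0), np.float64(0.0)]
```

```bash
python3 -m jog '[[[31,-1,28,0,0,-0.015,1],[31,-1,28,0,0,-0.015,1],[31,-1,28,0,0,-0.015,1],[0,0,0,0,0,0,1]]]'
python3 - <<'E'
from h import *
st(); f=wrist(); save('w2.png',f)
plan([(.494,.337,.117,1.446,5)])
E
```

```text
clock: 4.05
position: [0.4923, 0.3409, 0.2164]
tool_rot: [-3.137, 0.001, 1.45]
force: [-0.6, -1.6, 0.8]
grip_width: 0.0853
finger_force: 0.0
t 4.05 p [0.4923 0.3409 0.2164] rot [-3.1375e+00  1.1000e-03  1.4495e+00] F [-0.6 -1.6  0.8] w 0.0853 ff 0.0 q [-0.36  0.63 -0.5   1.73  0.37  0.89 -1.14]
[0, 0, 20, np.float64(-0.001), np.float64(0.0), np.float64(0.0)]
[0, 0, 20, np.float64(-0.001), np.float64(0.0), np.float64(0.0)]
[0, 0, 20, np.float64(-0.001), np.float64(0.0), np.float64(0.0)]
[0, 0, 20, np.float64(-0.001), np.float64(0.0), np.float64(0.0)]
[0, 0, 20, np.float64(-0.001), np.float64(0.0), np.float64(0.0)]
```

View pics/w2.png

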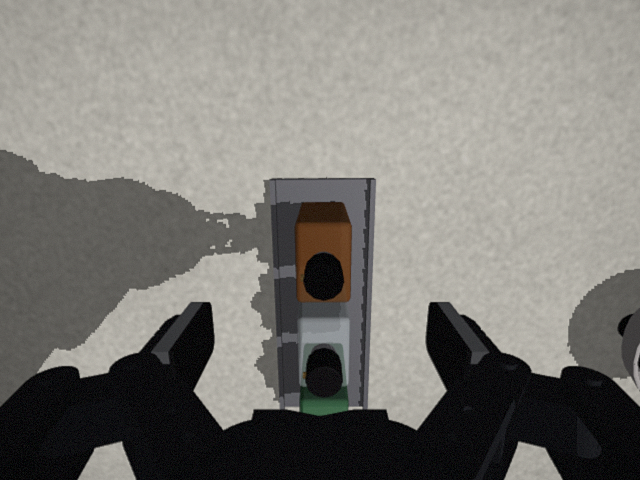

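Amber is centred between the fingers: glass x 296–351 and head at (324,276), with the finger gap centred at about 320.

```bash
python3 - <<'E'
from h import *
f=wrist()
print(backw(f,[(324,276)],.110), backw(f,[(296.5,230),(351.5,230),(296.5,299),(351,299)],.082))
st(); plan([(.494,.336,.217,1.446,1)])
E
```

```text
[[0.49417148 0.33851405 0.11      ]] [[0.48039591 0.35852205 0.082     ]
 [0.5128155  0.35448617 0.082     ]
 [0.47403011 0.31419118 0.082     ]
 [0.50804419 0.30997747 0.082     ]]
t 4.15 p [0.4936 0.3382 0.2194] rot [-3.1407e+00  1.0000e-03  1.4464e+00] F [0.5 0.1 0.1] w 0.0858 ff 0.0 q [-0.36  0.62 -0.5   1.73  0.37  0.89 -1.14]
[np.float64(-2.1), np.float64(0.6), np.float64(2.4), np.float64(-0.001), np.float64(0.001), np.float64(0.0)]
```

```bash
python3 -m jog '[[[-1,0,22,0,0,0,1],[0,0,22,0,0,0,1],[0,0,22,0,0,0,1],[0,0,22,0,0,0,1],[0,0,14,0,0,0,1]]]'
python3 -m jog '[[[0,0,0,0,0,0,1],[0,0,0,0,0,0,0],[0,0,0,0,0,0,0],[0,0,0,0,0,0,0],[0,0,0,0,0,0,0]]]' 60
```

```text
clock: 4.65
position: [0.4942, 0.3362, 0.1177]
tool_rot: [3.141, 0.0, 1.444]
force: [-0.1, -0.6, 0.2]
grip_width: 0.0858
finger_force: 0.0
clock: 5.15
position: [0.4938, 0.338, 0.1188]
tool_rot: [3.141, -0.001, 1.447]
force: [-1.2, -1.9, 8.5]
grip_width: 0.0333
finger_force: 58.6
```

```bash
python3 -m jog '[[[0,0,-10,0,0,0,0],[0,0,-25,0,0,0,0],[0,0,-30,0,0,0,0],[0,0,-35,0,0,0,0],[0,0,-30,0,0,0,0]]]'
python3 - <<'E'
from h import *
f=bot.grab_frame('top'); save('t2.png',f)
r=bot.trace('pad_top',f)
hsv=cv2.cvtColor(f['img'],cv2.COLOR_RGB2HSV); m=cv2.inRange(hsv,(105,120,60),(130,255,255)); m[:150]=0;m[280:]=0;m[:,:250]=0;m[:,380:]=0
c=max(cv2.findContours(m,0,1)[0],key=cv2.contourArea); W=(backw if 0 else back)(f,c[:,0].astype(float),.006)[:,:2]
print('ring',cv2.fitEllipse((W*1000).astype(np.float32)), len(r))
st(); plan([(.607,-.010,.25,np.pi/2,9)])
E
```

```text
clock: 5.65
position: [0.4933, 0.3378, 0.2502]
tool_rot: [3.141, -0.0, 1.447]
force: [-0.0, 0.6, -3.0]
grip_width: 0.0335
finger_force: 60.1
ring ((604.5735473632812, -7.688850402832031), (125.38480377197266, 126.00780487060547), 173.49205017089844) 1
t 5.75 p [0.4943 0.3387 0.2524] rot [ 3.1373 -0.004   1.4467] F [-0.1  0.7 -2.3] w 0.0337 ff 60.4 q [-0.34  0.58 -0.52  1.71  0.34  0.94 -1.12]
[-37, 17, 0, np.float64(0.001), np.float64(-0.0), np.float64(-0.014)]
[-37, 17, 0, np.float64(0.001), np.float64(-0.0), np.float64(-0.014)]
[-37, 16, 0, np.float64(0.001), np.float64(-0.0), np.float64(-0.014)]
[-38, 16, 0, np.float64(0.001), np.float64(-0.0), np.float64(-0.014)]
[-38, 15, 0, np.float64(0.001), np.float64(-0.0), np.float64(-0.014)]
[-38, 15, 0, np.float64(0.001), np.float64(-0.0), np.float64(-0.014)]
[-38, 14, 0, np.float64(0.001), np.float64(-0.0), np.float64(-0.014)]
[-38, 14, 0, np.float64(0.001), np.float64(-0.0), np.float64(-0.014)]
[-39, 13, 0, np.float64(0.001), np.float64(-0.0), np.float64(-0.014)]
```

```bash
python3 -m jog '[[[-37,17,0,0,0,-0.014,0],[-37,17,0,0,0,-0.014,0],[-37,16,0,0,0,-0.014,0],[-38,16,0,0,0,-0.014,0],[-38,15,0,0,0,-0.014,0]]]'
python3 -m jog '[[[-38,15,0,0,0,-0.014,0],[-38,14,0,0,0,-0.014,0],[-38,14,0,0,0,-0.014,0],[-38,13,0,0,0,-0.014,0],[0,0,20,0,0,0,0]]]'
python3 -m jog '[[[0,0,20,0,0,0,0],[0,0,20,0,0,0,0],[0,0,20,0,0,0,0],[0,0,0,0,0,0,0]]]'
python3 - <<'E'
from h import *
st(); f=wrist(); save('w3.png',f)
print([(d['xyz'],d['conf']) for d in bot.spot_point('pad_top',f)])
hsv=cv2.cvtColor(f['img'],cv2.COLOR_RGB2HSV); m=cv2.inRange(hsv,(105,120,60),(130,255,255))
c=max(cv2.findContours(m,0,1)[0],key=cv2.contourArea); W=backw(f,c[:,0].astype(float),.006)[:,:2]
print('ring', W.min(0),W.max(0))
for q in['amber_mid','pump_top']: print(q,[(np.round(d['xyz'],4),d['conf']) for d in bot.spot_point(q,f)])
s=bot.grab_frame('side'); save('s2.png',s)
E
```

```text
clock: 6.25
position: [0.5562, 0.1421, 0.2477]
tool_rot: [-3.141, 0.0, 1.518]
force: [0.7, 0.1, -3.3]
grip_width: 0.0331
finger_force: 60.2
clock: 6.75
position: [0.6089, -0.0164, 0.2289]
tool_rot: [3.139, 0.003, 1.566]
force: [0.3, -0.3, -3.5]
grip_width: 0.0334
finger_force: 60.5
clock: 7.15
position: [0.6057, -0.0101, 0.1654]
tool_rot: [-3.137, -0.0, 1.573]
force: [0.1, 0.3, -2.8]
grip_width: 0.0331
finger_force: 60.2
t 7.15 p [ 0.6057 -0.0101  0.1654] rot [-3.1371 -0.      1.573 ] F [ 0.1  0.3 -2.8] w 0.0331 ff 60.2 q [ 0.24  0.7  -0.47  1.74  0.42  0.8  -0.43]
[([0.6058, -0.0073, 0.1537], 0.59)]
ring [ 0.54102372 -0.05001495] [0.67016587 0.05614204]
amber_mid []
pump_top [(array([ 0.6037, -0.0115,  0.1575]), 0.9)]
```

View pics/w3.png

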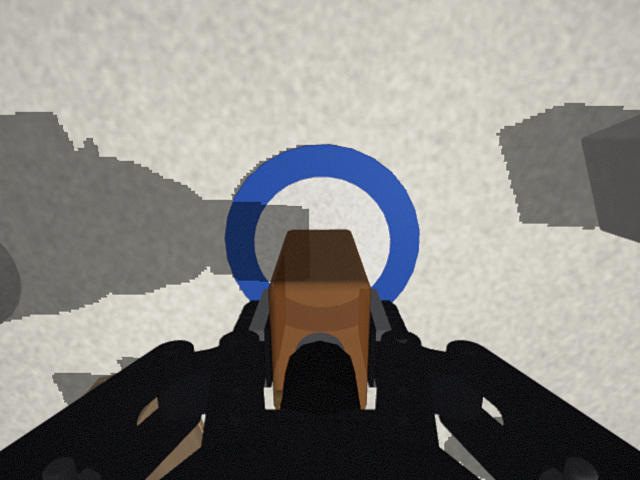

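The pad ring is centred at about (0.6056, -0.0085) by my back-projection. The bottle hangs upright above it, 1–2 mm off centre, so I lower it.

```bash
python3 -m jog '[[[1,0,15,0,0,0,0],[0,0,15,0,0,0,0],[0,0,8,0,0,0,0],[0,0,4,0,0,0,0],[0,0,0,0,0,0,0]]]'
python3 -m jog '[[[0,0,3,0,0,0,0],[0,0,2,0,0,0,0],[0,0,1.5,0,0,0,0],[0,0,0,0,0,0,0]]]'
```

```text
clock: 7.9
position: [0.6068, -0.0089, 0.1251]
tool_rot: [-3.14, -0.0, 1.573]
force: [1.4, 0.7, -2.6]
grip_width: 0.0333
finger_force: 60.4
clock: 8.3
position: [0.6071, -0.009, 0.1194]
tool_rot: [-3.142, -0.0, 1.573]
force: [0.1, -0.6, -2.9]
grip_width: 0.0336
finger_force: 60.4
```

```bash
python3 -m jog '[[[0,0,1.5,0,0,0,0],[0,0,1,0,0,0,0],[0,0,0,0,0,0,0]]]'
```

```text
clock: 8.6
position: [0.6072, -0.0089, 0.1169]
tool_rot: [3.141, -0.0, 1.573]
force: [0.3, -0.5, -2.7]
grip_width: 0.0336
finger_force: 60.5
```

```bash
python3 -m jog '[[[0,0,1,0,0,0,0],[0,0,0,0,0,0,0]]]'; python3 -m jog '[[[0,0,1,0,0,0,0],[0,0,0,0,0,0,0]]]'
```

```text
clock: 8.8
position: [0.6072, -0.0089, 0.1168]
tool_rot: [3.141, 0.0, 1.573]
force: [-6.7, -0.6, 15.3]
grip_width: 0.0332
finger_force: 62.6
clock: 9.0
position: [0.6072, -0.0089, 0.1167]
tool_rot: [3.141, 0.001, 1.573]
force: [-13.1, -1.5, 33.4]
grip_width: 0.0335
finger_force: 65.0
```

```bash
python3 -m jog '[[[0,0,-1.5,0,0,0,0],[0,0,0,0,0,0,0]]]'; python3 -m jog '[[[0,0,0,0,0,0,1],[0,0,0,0,0,0,1],[0,0,0,0,0,0,1],[0,0,0,0,0,0,1]]]'
python3 -m jog '[[[0,0,-20,0,0,0,1],[0,0,-30,0,0,0,1],[0,0,-35,0,0,0,1],[0,0,-15,0,0,0,1],[0,0,0,0,0,0,0]]]'
python3 - <<'E'
from h import *
st(); f=wrist(); save('w4.png',f)
for c in ['wrist','top','side']:
    if c!='wrist': f=bot.grab_frame(c); save('x'+c+'.png',f)
    for q in['amber_mid','pump_top']: print(c,q,[(np.round(d['xyz'],4),round(d['conf'],2)) for d in bot.spot_point(q,f)][:2])
E
```

```text
clock: 9.2
position: [0.6073, -0.009, 0.1168]
tool_rot: [3.141, 0.0, 1.573]
force: [-3.9, -0.6, 13.6]
grip_width: 0.0333
finger_force: 62.6
clock: 9.6
position: [0.6071, -0.009, 0.1163]
tool_rot: [-3.141, -0.0, 1.573]
force: [0.1, 0.6, -0.7]
grip_width: 0.0852
finger_force: 0.0
clock: 10.1
position: [0.608, -0.009, 0.2185]
tool_rot: [3.138, 0.0, 1.572]
force: [-0.2, -0.8, 0.1]
grip_width: 0.0733
finger_force: 0.0
t 10.1 p [ 0.608  -0.009   0.2185] rot [3.1382e+00 1.0000e-04 1.5725e+00] F [-0.2 -0.8  0.1] w 0.0733 ff 0.0 q [ 0.26  0.63 -0.5   1.71  0.37  0.89 -0.4 ]
wrist amber_mid []
wrist pump_top [(array([ 0.6045, -0.0098,  0.1095]), 0.6)]
top amber_mid []
top pump_top []
side amber_mid [(array([ 0.6071, -0.0052,  0.0379]), 0.63), (array([ 0.6058, -0.0114,  0.1091]), 0.44)]
side pump_top [(array([ 0.608 , -0.0122,  0.1081]), 0.52)]
```

View pics/w4.png

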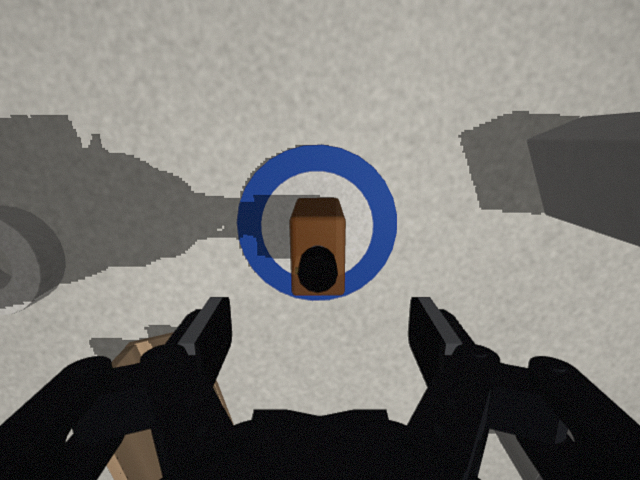

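The bottle stands on its own, glass at x 290–345 and head at (318,269), with the pad around it. Now the press position.

```bash
python3 -m jog '[[[0,0,0,0,0,0,0],[0,0,0,0,0,0,0]]]'; python3 - <<'E'
from h import *
f=wrist(); st(); print(backw(f,[(318,269)],.108), backw(f,[(290.5,225),(345,225),(291.5,292),(345,292)],.080))
print(bot.tip_reach)
E
```

```text
clock: 10.75
position: [0.6071, -0.0089, 0.2163]
tool_rot: [-3.141, -0.0, 1.573]
force: [-0.1, -0.3, 0.6]
grip_width: 0.0
finger_force: 0.0
t 10.8 p [ 0.6071 -0.009   0.2164] rot [-3.1416 -0.      1.5728] F [0.4 0.2 0.8] w -0.0003 ff 0.0 q [ 0.26  0.64 -0.5   1.71  0.37  0.89 -0.4 ]
[[ 0.60544634 -0.00533198  0.108     ]] [[ 0.58903824  0.01194717  0.08      ]
 [ 0.62131755  0.01196334  0.08      ]
 [ 0.58870744 -0.03111322  0.08      ]
 [ 0.62218097 -0.03109393  0.08      ]]
0.0726
```

```bash
python3 -m jog '[[[1,-1,15,0,0,0,0],[0,0,12,0,0,0,0],[0,0,5,0,0,0,0],[0,0,0,0,0,0,0]]]'
python3 -m jog '[[[0,0,2,0,0,0,0],[0,0,2,0,0,0,0],[0,0,2,0,0,0,0],[0,0,0,0,0,0,0]]]'
```

```text
clock: 11.2
position: [0.6057, -0.0079, 0.1832]
tool_rot: [-3.14, -0.0, 1.573]
force: [0.2, 0.1, 0.4]
grip_width: 0.0005
finger_force: 0.0
clock: 11.6
position: [0.6063, -0.0079, 0.1786]
tool_rot: [3.141, -0.0, 1.573]
force: [-0.1, -1.0, 4.8]
grip_width: -0.0002
finger_force: 2.4
```

```bash
python3 -m jog '[[[0,0,2,0,0,0,0],[0,0,2,0,0,0,0],[0,0,1,0,0,0,0],[0,0,0,0,0,0,0]]]'
python3 -m jog '[[[0,0,1,0,0,0,0],[0,0,0,0,0,0,0]]]'
```

```text
clock: 12.0
position: [0.6064, -0.0079, 0.1739]
tool_rot: [3.141, 0.0, 1.573]
force: [0.1, 0.1, 8.0]
grip_width: 0.0003
finger_force: 4.1
clock: 12.2
position: [0.6064, -0.0079, 0.173]
tool_rot: [3.141, 0.0, 1.573]
force: [-1.7, 0.2, 9.4]
grip_width: 0.0
finger_force: 4.4
```

```bash
python3 -m jog '[[[0,0,1,0,0,0,0],[0,0,0,0,0,0,0]]]'; python3 -m jog '[[[0,0,0.5,0,0,0,0],[0,0,0,0,0,0,0]]]'
```

```text
clock: 12.4
position: [0.6068, -0.0079, 0.1727]
tool_rot: [3.14, 0.0, 1.573]
force: [-3.3, -0.8, 17.1]
grip_width: 0.0001
finger_force: 8.6
clock: 12.6
position: [0.6069, -0.0078, 0.1726]
tool_rot: [3.139, 0.0, 1.573]
force: [-4.2, -0.1, 25.1]
grip_width: -0.0004
finger_force: 11.8
```

The force climbs steeply at the end, to 25 N, so the head is at its stop. I retract and turn for a grasp across the 52 mm width.

```bash
python3 -m jog '[[[0,0,-4,0,0,0,0],[0,0,-5,0,0,0,0],[0,0,-10,0,0,0,0],[0,0,-20,0,0,0,0],[0,0,-20,0,0,0.143,1]]]'
python3 -m jog '[[[0,0,0,0,0,0.143,1],[0,0,0,0,0,0.143,1],[0,0,0,0,0,0.143,1],[0,0,0,0,0,0.143,1],[0,0,0,0,0,0.143,1]]]'
python3 -m jog '[[[0,0,0,0,0,0.143,1],[0,0,0,0,0,0.143,1],[0,0,0,0,0,0.143,1],[0,0,0,0,0,0.143,1],[0,0,0,0,0,0.143,1]]]'
python3 - <<'E'
from h import *
import time
st(); f=wrist(); save('w5.png',f); st()
for c in ['wrist','side']:
    if c!='wrist': f=bot.grab_frame(c)
    for q in['amber_mid','pump_top']: print(c,q,[(np.round(d['xyz'],4),round(d['conf'],2)) for d in bot.spot_point(q,f)][:2])
E
```

```text
clock: 13.1
position: [0.6059, -0.0081, 0.2306]
tool_rot: [-3.141, -0.0, 1.429]
force: [0.5, 0.5, -0.2]
grip_width: 0.0133
finger_force: 0.0
clock: 13.6
position: [0.6061, -0.0079, 0.2303]
tool_rot: [-3.142, -0.0, 0.709]
force: [-0.5, 0.7, 0.5]
grip_width: 0.0846
finger_force: 0.0
clock: 14.1
position: [0.6061, -0.0079, 0.2303]
tool_rot: [-3.141, -0.0, -0.006]
force: [0.2, 0.5, 0.5]
grip_width: 0.0851
finger_force: 0.0
t 14.1 p [ 0.6061 -0.0079  0.2303] rot [-3.1412e+00 -1.0000e-04 -6.1000e-03] F [0.2 0.5 0.5] w 0.0851 ff 0.0 q [-0.01  0.58 -0.11  1.72  0.08  0.85 -1.73]
t 14.15 p [ 0.6061 -0.0077  0.2303] rot [-3.1411e+00 -1.0000e-04 -1.5200e-02] F [ 0.6  0.9 -0.5] w 0.0855 ff 0.0 q [-0.01  0.58 -0.11  1.72  0.08  0.85 -1.74]
wrist amber_mid []
wrist pump_top [(array([ 0.6081, -0.0092,  0.1062]), 0.93)]
side amber_mid [(array([ 0.6081, -0.0074,  0.0417]), 0.87), (array([ 0.5191, -0.311 ,  0.0455]), 0.64)]
side pump_top [(array([ 0.6061, -0.0125,  0.1083]), 0.56)]
```

View pics/w5.png

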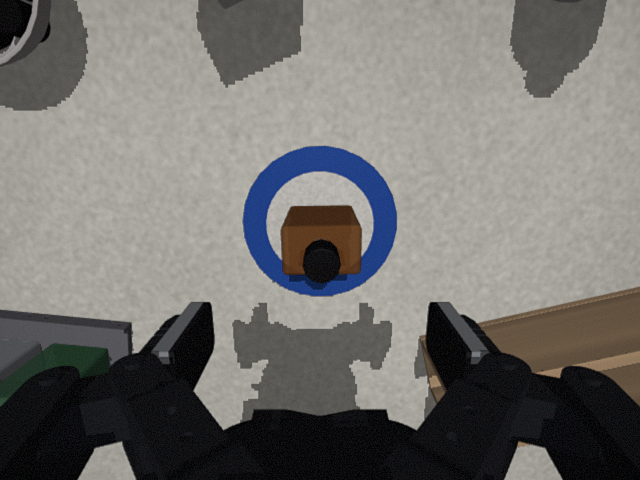

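The head has sprung back (z≈0.107) and the bottle stays square to the tool: glass at x 282–361, head at (321,261). Now I regrasp across the width.

```bash
python3 -m jog '[[[0,0,30,0,0,-0.015,1],[0,0,30,0,0,0,1],[0,0,30,0,0,0,1],[0,0,20,0,0,0,1],[0,0,5,0,0,0,1]]]'
python3 -m jog '[[[0,0,0,0,0,0,0],[0,0,0,0,0,0,0],[0,0,0,0,0,0,0],[0,0,0,0,0,0,0]]]' 60
python3 -m jog '[[[0,0,-5,0,0,0,0],[0,0,-20,0,0,0,0],[0,0,-30,0,0,0,0],[0,0,-40,0,0,0,0],[0,0,-25,0,0,0,0]]]'
python3 - <<'E'
from h import *
st()
f=bot.grab_frame('top'); save('t3.png',f)
print([(np.round(d['xyz'],4),round(d['conf'],2)) for d in bot.spot_point('lane',f)][:2])
E
```

```text
clock: 14.9
position: [0.6051, -0.008, 0.1128]
tool_rot: [-3.141, 0.003, 0.017]
force: [-0.4, 0.4, -0.0]
grip_width: 0.0853
finger_force: 0.0
clock: 15.3
position: [0.6068, -0.008, 0.1163]
tool_rot: [-3.142, -0.002, 0.015]
force: [-1.1, -0.9, 8.5]
grip_width: 0.0514
finger_force: 63.4
clock: 15.8
position: [0.6065, -0.0079, 0.2382]
tool_rot: [-3.141, -0.002, 0.015]
force: [-0.5, 0.3, -2.5]
grip_width: 0.0513
finger_force: 63.4
t 15.8 p [ 0.6065 -0.0079  0.2382] rot [-3.1415e+00 -2.5000e-03  1.4900e-02] F [-0.5  0.3 -2.5] w 0.0513 ff 63.4 q [-0.    0.57 -0.12  1.71  0.08  0.87 -1.71]
[(array([ 0.4979, -0.2317,  0.0046]), 0.95)]
```

```bash
python3 - <<'E'
import cv2
a=cv2.imread('pics/t3.png')[215:305,345:510]; cv2.imwrite('pics/t3c.png',cv2.resize(a,None,fx=4.8,fy=4.8,interpolation=cv2.INTER_CUBIC))
E
```

```text
(no output)
```

View pics/t3c.png

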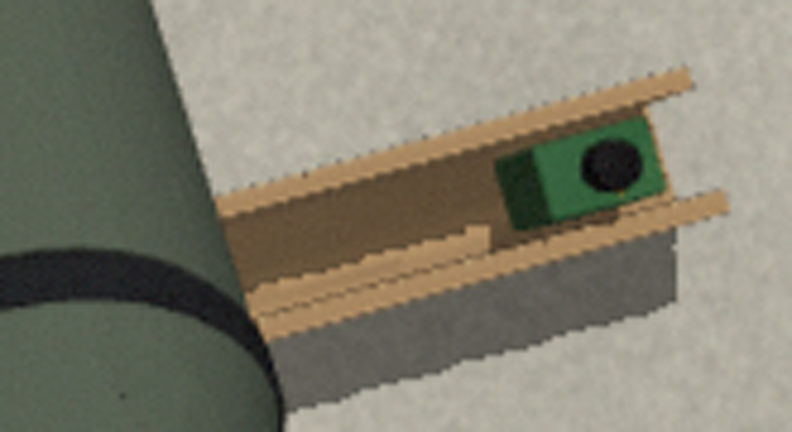

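```bash
python3 - <<'E'
from h import *
f=bot.grab_frame('top')
u=np.array([(690,68),(220,195),(727,213),(265,340)])/4.8+[345,215]
W=back(f,u,.078)[:,:2]; print(W)
for a,b in((0,1),(2,3)): d=W[b]-W[a]; print(np.arctan2(-d[0],d[1]))
y=.245; R=np.array([[np.cos(y),-np.sin(y)],[np.sin(y),np.cos(y)]]); print('rack frame',W@R, np.array([[.4985,-.233]])@R)
plan([(.4895,-.194,.238,.243,6)])
E
```

```text
[[ 0.55842082 -0.35372478]
 [ 0.50950832 -0.15356707]
 [ 0.49696455 -0.36640076]
 [ 0.44860345 -0.17029146]]
0.23967266822005806
0.24177876181874966
rack frame [[ 0.4559467  -0.47861012]
 [ 0.45704438 -0.27256561]
 [ 0.39325104 -0.47600095]
 [ 0.39390168 -0.27401771]] [[ 0.42709783 -0.34695632]]
[-20, 31, 0, np.float64(0.0), np.float64(-0.001), np.float64(-0.038)]
[-21, 30, 0, np.float64(0.0), np.float64(-0.001), np.float64(-0.038)]
[-22, 29, 0, np.float64(0.0), np.float64(-0.001), np.float64(-0.038)]
[-23, 28, 0, np.float64(0.0), np.float64(-0.001), np.float64(-0.038)]
[-24, 27, 0, np.float64(0.0), np.float64(-0.001), np.float64(-0.038)]
[-25, 26, 0, np.float64(0.0), np.float64(-0.001), np.float64(-0.038)]
```

```bash
python3 -m jog '[[[-20,31,0,0,0,-0.038,0],[-21,30,0,0,0,-0.038,0],[-22,29,0,0,0,-0.038,0],[-23,28,0,0,0,-0.038,0],[-24,27,0,0,0,-0.038,0]]]'
python3 -m jog '[[[-25,26,0,0,0,-0.037,0],[0,0,20,0,0,0,0],[0,0,0,0,0,0,0]]]'
python3 - <<'E'
from h import *
f=wrist(); st(); save('w6.png',f)
E
```

```text
clock: 16.45
position: [0.508, -0.1635, 0.2339]
tool_rot: [-3.141, 0.002, 0.207]
force: [1.2, -0.4, -3.2]
grip_width: 0.0518
finger_force: 63.7
clock: 16.75
position: [0.4887, -0.1934, 0.2126]
tool_rot: [-3.139, 0.003, 0.24]
force: [0.1, -0.1, -1.9]
grip_width: 0.0514
finger_force: 63.4
t 16.8 p [ 0.4896 -0.1926  0.2137] rot [-3.1397e+00  2.4000e-03  2.4160e-01] F [ 0.8  0.3 -2.8] w 0.0511 ff 63.4 q [ 0.38  0.49 -0.16  1.93  0.11  0.73 -1.17]
```

View pics/w6.png

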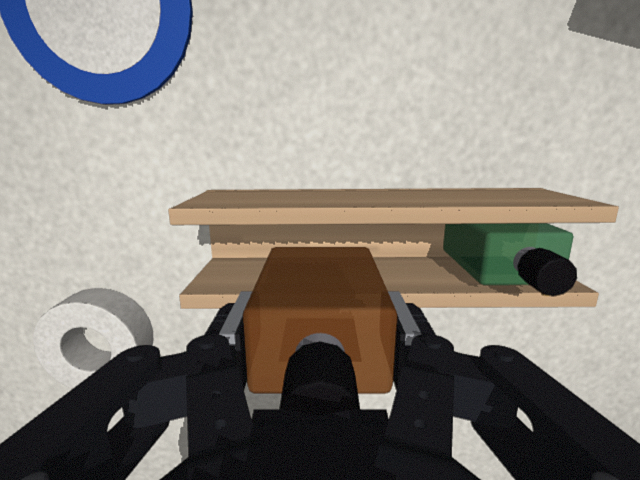

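The wrist view shows the far wall's top at rows 208–222, the near wall's top at rows 295–306, and the bottle's lower front edge at row 247, x 272–368. I check its fit against the lane.

```bash
python3 - <<'E'
from h import *
f=wrist(); st(); p,R=pose()
def T(uv,z): # in tool frame axes about TCP (mm)
    return np.round(R.inv().apply(backw(f,uv,z)-p)*1000,1)
g=cv2.cvtColor(f['img'],cv2.COLOR_RGB2GRAY)
for u in (220,420): print(u,[int(v) for v in g[185:320,u-2:u+3].mean(1)])
print('far in/out',T([(220,222),(420,222),(220,208),(420,208)],.078)[:,:2].tolist()); print('near in/out',T([(210,294),(430,293),(210,306),(430,305)],.078)[:,:2].tolist())
print('bottle front bottom',T([(272,247),(368,247)],p[2]-.110))
print('racked head',T([(547,262)],.108))
E
```

```text
t 16.85 p [ 0.4903 -0.1923  0.2145] rot [-3.1403e+00  1.2000e-03  2.4250e-01] F [ 0.5  0.5 -1.8] w 0.0513 ff 63.4 q [ 0.38  0.49 -0.16  1.93  0.11  0.73 -1.17]
220 [206, 209, 210, 211, 212, 196, 138, 118, 105, 112, 114, 112, 114, 114, 114, 114, 115, 116, 118, 116, 113, 110, 107, 107, 124, 163, 173, 173, 171, 170, 169, 169, 167, 167, 165, 168, 167, 168, 168, 170, 153, 105, 99, 100, 101, 100, 101, 100, 102, 99, 100, 100, 98, 98, 95, 95, 94, 93, 105, 148, 174, 172, 169, 166, 165, 165, 166, 167, 169, 171, 173, 176, 179, 164, 102, 99, 106, 110, 116, 115, 114, 112, 112, 113, 114, 114, 113, 113, 113, 114, 113, 114, 116, 118, 116, 117, 117, 118, 118, 116, 114, 112, 111, 109, 109, 108, 107, 109, 106, 107, 134, 179, 173, 170, 168, 167, 167, 165, 165, 167, 167, 154, 127, 75, 58, 51, 34, 25, 21, 27, 35, 27, 25, 21, 26]
420 [213, 210, 209, 211, 196, 138, 105, 104, 111, 112, 112, 113, 113, 114, 115, 115, 117, 120, 120, 116, 111, 106, 106, 117, 152, 172, 174, 172, 170, 169, 169, 167, 166, 167, 166, 167, 167, 165, 168, 158, 107, 91, 93, 94, 95, 95, 95, 96, 97, 97, 99, 102, 102, 105, 103, 101, 101, 118, 158, 171, 179, 177, 174, 170, 168, 167, 165, 164, 161, 159, 161, 163, 155, 113, 99, 104, 109, 114, 113, 111, 111, 112, 114, 113, 115, 112, 112, 114, 114, 115, 115, 116, 118, 117, 118, 120, 122, 121, 120, 119, 116, 112, 110, 108, 108, 108, 109, 107, 99, 117, 174, 175, 171, 170, 169, 169, 167, 167, 167, 166, 167, 162, 138, 100, 85, 73, 50, 41, 23, 27, 37, 26, 25, 22, 24]
far in/out [[21.7, -58.7], [21.4, 59.1], [30.0, -58.0], [29.8, 58.5]]
near in/out [[-24.5, -68.6], [-24.1, 68.8], [-32.7, -69.4], [-32.3, 69.5]]
bottle front bottom [[ 14.3 -24.9 110. ]
 [ 14.2  25.4 110. ]]
racked head [[  6.9 118.2 106.3]]
```

The lane centre is at about -2 mm along tool x and the bottle centre at -2.7 mm, with the yaw matched. I lower straight down.

```bash
python3 -m jog '[[[0,0,10,0,0,0,0],[0,0,10,0,0,0,0],[0,0,10,0,0,0,0],[0,0,0,0,0,0,0]]]'
python3 -m jog '[[[0,0,10,0,0,0,0],[0,0,10,0,0,0,0],[0,0,10,0,0,0,0],[0,0,10,0,0,0,0],[0,0,0,0,0,0,0]]]'
```

```text
clock: 17.25
position: [0.4898, -0.1926, 0.1834]
tool_rot: [-3.14, 0.002, 0.242]
force: [-0.3, 0.3, -2.7]
grip_width: 0.0511
finger_force: 63.6
clock: 17.75
position: [0.4898, -0.1928, 0.1434]
tool_rot: [-3.14, 0.002, 0.242]
force: [0.4, 0.0, -3.3]
grip_width: 0.0509
finger_force: 63.6
```

```bash
python3 -m jog '[[[0,0,10,0,0,0,0],[0,0,8,0,0,0,0],[0,0,5,0,0,0,0],[0,0,2,0,0,0,0],[0,0,0,0,0,0,0]]]'
python3 -m jog '[[[0,0,1,0,0,0,0],[0,0,0,0,0,0,0]]]'
```

```text
clock: 18.25
position: [0.4903, -0.193, 0.1197]
tool_rot: [-3.141, 0.0, 0.242]
force: [0.1, 0.2, -2.9]
grip_width: 0.0515
finger_force: 63.6
clock: 18.45
position: [0.4904, -0.1931, 0.119]
tool_rot: [3.141, -0.0, 0.242]
force: [0.6, -0.0, -2.7]
grip_width: 0.0511
finger_force: 63.6
```

```bash
python3 -m jog '[[[0,0,1,0,0,0,0],[0,0,0.7,0,0,0,0],[0,0,0,0,0,0,0]]]'; python3 -m jog '[[[0,0,0.7,0,0,0,0],[0,0,0,0,0,0,0]]]'
```

```text
clock: 18.75
position: [0.4903, -0.1931, 0.1172]
tool_rot: [-3.142, 0.0, 0.242]
force: [-0.2, -0.7, -3.0]
grip_width: 0.0513
finger_force: 63.6
clock: 18.95
position: [0.4903, -0.193, 0.1164]
tool_rot: [-3.142, 0.0, 0.242]
force: [0.1, 0.5, -3.5]
grip_width: 0.0514
finger_force: 63.6
```

```bash
python3 -m jog '[[[0,0,0.6,0,0,0,0],[0,0,0,0,0,0,0]]]'; python3 -m jog '[[[0,0,0.5,0,0,0,0],[0,0,0,0,0,0,0]]]'
```

```text
clock: 19.15
position: [0.4904, -0.1931, 0.1163]
tool_rot: [3.141, -0.0, 0.242]
force: [-2.4, 1.0, 8.8]
grip_width: 0.0512
finger_force: 65.0
clock: 19.35
position: [0.4904, -0.193, 0.1163]
tool_rot: [3.141, -0.0, 0.242]
force: [-5.4, 2.3, 21.0]
grip_width: 0.0513
finger_force: 66.6
```

Contact came at the same height as the pad grasp, so the bottle is on the lane floor. I relieve the force, release and retreat.

```bash
python3 -m jog '[[[0,0,-0.7,0,0,0,0],[0,0,0,0,0,0,0],[0,0,0,0,0,0,0.8],[0,0,0,0,0,0,0.8],[0,0,0,0,0,0,0.8]]]'
python3 -m jog '[[[0,0,-10,0,0,0,0.8],[0,0,-20,0,0,0,0.8],[0,0,-40,0,0,0,0.8],[0,0,-40,0,0,0,0.8],[0,0,-40,0,0,0,0.8]]]'
python3 -m jog '[[[-10,-40,0,0,0,0,0.8],[-10,-40,0,0,0,0,0.8],[-10,-40,0,0,0,0,0.8],[0,-20,0,0,0,0,0.8],[0,0,0,0,0,0,0.8]]]'
python3 - <<'E'
from h import *
st(); f=bot.grab_frame('side'); save('sf.png',f)
for q in['amber_mid','racked_mid','green_mid','pale_mid','pump_top']: print(q,[(np.round(d['xyz'],4),round(d['conf'],2)) for d in bot.spot_point(q,f)][:2])
E
```

```text
clock: 19.85
position: [0.4904, -0.193, 0.116]
tool_rot: [-3.142, 0.0, 0.242]
force: [-0.5, 0.1, 1.0]
grip_width: 0.0684
finger_force: 0.0
clock: 20.35
position: [0.49, -0.1929, 0.2684]
tool_rot: [-3.142, -0.0, 0.242]
force: [-0.0, -0.4, -0.8]
grip_width: 0.0684
finger_force: 0.0
clock: 20.85
position: [0.4271, -0.0621, 0.267]
tool_rot: [3.142, -0.001, 0.245]
force: [-0.5, 0.1, 0.1]
grip_width: 0.0683
finger_force: 0.0
t 20.85 p [ 0.4271 -0.0621  0.267 ] rot [ 3.1416e+00 -9.0000e-04  2.4530e-01] F [-0.5  0.1  0.1] w 0.0683 ff 0.0 q [ 0.2   0.28 -0.23  2.11  0.09  0.76 -1.41]
amber_mid [(array([ 0.4893, -0.1919,  0.0409]), 0.73)]
racked_mid [(array([ 0.5183, -0.3108,  0.0438]), 0.56), (array([0.4777, 0.215 , 0.0425]), 0.27)]
green_mid [(array([0.4797, 0.213 , 0.0424]), 0.72)]
pale_mid [(array([ 0.6105, -0.009 ,  0.0041]), 0.74), (array([0.4861, 0.2777, 0.047 ]), 0.56)]
pump_top []
```

View pics/sf.png

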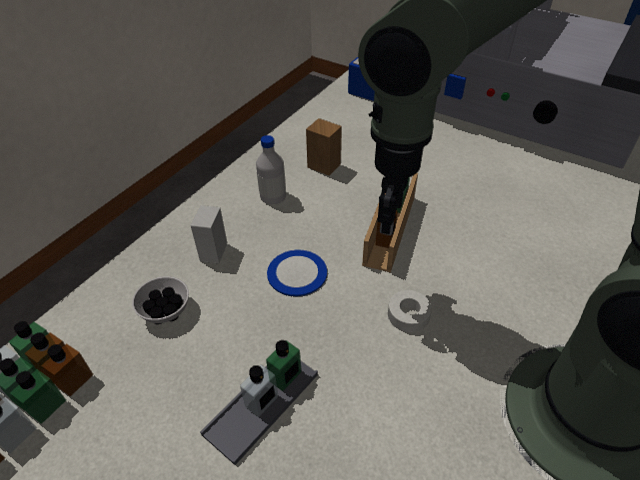

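The amber bottle stands in the lane (pixel ~390,240; measured z 0.041 against an expected 0.043). The other bottles have not moved, and the arm is clear.

```bash
python3 -c "
from workcell import bot; print(bot.job_done())"
```

```text
the job is handed in; nothing more can be done
None
```

I stood the amber bottle on the pad, pressed its spray head to the stop (25 N at the end) and saw it spring back, then set the bottle down in the free part of the rack's lane. The other bottles did not move, and I handed the job in at about 21 s of the 69 s allowed; no verdict came back.

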